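# Read a bowl's inventory label in the inspection mirror

### The arm

A 6-joint arm with a two-finger parallel gripper is mounted at the origin on the work surface. World frame = base frame: x ahead of the robot, y to its left, z up, the work surface at z = 0. Lengths are in mm, angles in rad, forces in N, time in s.
With the tool pointing down it reaches from about 375 to 975 mm from the base axis. Payload 3.8 kg.
Tool frame: the origin (TCP) lies at the very end of the fingers, on their centre line; the grasp point (between the pads) lies arm.tcp_to_grasp behind it (arm.tcp_to_grasp is the distance from the TCP to the grasp point, in mm); z points along the fingers, x is the direction in which the jaws open and shut, and the axes are right-handed (so a half turn about z gives the same grasp; the last joint's range is limited). The gripper opens to 88 mm and grips with 3 to 60 N. Pads are 18 mm wide; open, the fingers measure 123 mm over their backs; the gripper's body (75 mm by 187 mm) begins 45 mm behind the grasp point.
Start: joints at [1.23, 0.264, 1.604, -0, 1.274, -0.037], TCP at [201.923, 644.085, 238.706] pointing down, gripper open.
Joint ranges: [-2.63, 2.63], [-0.94, 2.18], [0.31, 2.57], [-1.31, 4.45], [0, 2.66], [-2.55, 2.55]. Speed limits (rad/s): [2.57, 2.57, 3.14, 3.14, 3.14, 3.14].

### API

Orientations are given as a 3x3 rotation matrix whose columns are the frame's x, y, z axes.
In Python, from plant import arm gives the robot as it stands.
- The arm moves only by the shell command python3 -m pendant 'ROWS' [FORCE]. ROWS is JSON, a list of rows, each a list of 5 numbers: the shift along the world's x, y, z in mm, then the turn about the world's z in degrees, then the opening, from 0 (shut) to 1 (fully open). In form: [[x, y, z, spin, claw], ...]. A call has 1 to 5 rows; each row is the pose to reach, as a shift and turn from the pose commanded when the call began; what a row does not reach only later rows make up. A row lasts 1/8 s, in which the tool goes at most 62.5 mm and 10.7 degrees, less where a joint would pass 70% of its speed; a pose out of reach is approached as far as the arm can. A call with a gripper value outside its range is refused whole. The fingers move at their own pace and stop on an object; FORCE is the grip in N (left out, the last holds). Time passes only in rows, so rows that repeat a pose let the fingers close. It gives the time, the measured TCP pose, the force and the opening at its end, in the units of the state.
- arm.get_state(): the state, without advancing time (a new reading comes with each control period).
- arm.snapshot(name): name is "scene" or "side" or "wrist"; returns (picture, depth): 400x640x3 uint8, red, green, blue; 400x640 float32, mm along the optical axis (not along the pixel's ray), 0 where there is no reading.
- arm.camera_params(name): a dict with "mtx" (3x3 intrinsics, pixels), "cam_to_world" (4x4, takes a point from camera to world coordinates). Camera axes: x right, y up, looking along -z (the intrinsics and any distortion apply to the point x, -y, -z); pixel columns grow to the right and rows downward; lengths in mm; the calibration is good to about 2 mm. A picture is of the moment at which its call begins: read the wrist's pose just before it. camera_params takes no time and is no camera call; for the wrist camera it gives the pose at the moment of the call.
- arm.finish_job(): hands the job in, once; it reports no verdict.
Trained networks look in the newest picture that a camera, given by its name, has taken for a name from the list of things; names that differ only in an ending like _2 or _b are one class to them, and where a whole thing is asked for, a point or a joint stands for the part that bears it (a point fixed in the world has none). Each returns a list of dicts, best first, with "p" (0 to 1); they miss things now and then, are a little off and sometimes report something else, mostly with a low value. They report only what shows in the picture. A call takes as long as a camera call.
- arm.recognise(camera, target): "bbox" ([left, top, right, bottom] in pixels, round what is visible of it).
- arm.mark_of(camera, target): "uv" ([column, row] in pixels: a listed point, or the origin of a listed thing).
The state is a dict: "t": time; "qpos": joint angles; "qd": joint speeds; "joint_efforts": joint torques, N m; "tool_pos": TCP position; "eef_rot": TCP orientation; "contact_force": force on the tool from outside, world axes, zero at the start; "ft_torque": the same for the moment, N m; "opening": finger opening in mm.
Only numpy, scipy, OpenCV 4.12 (cv2) and the standard library are available. Lean on these libraries where they do the work, as an engineer would, in place of code of your own. Each camera call takes 0.05 s, during which the arm holds its last target. There are 200 camera calls.

### The job

Lift the upper of the two nested clay bowls straight off the pile and set it, still mouth down, on the cork pad, leaving the lower bowl standing where it is. Then swing the spring-loaded mirror by its peg until the paper label on the side of the lower bowl appears in the middle of the mirror as seen by the small camera on the stand. Finish while still holding the mirror steady at that angle, because it springs back when let go; leave the other things on the bench alone.

Things in the scene. Friction and masses are not known exactly. Their poses are not given: they have to be found in the camera images.
- top_bowl_center (a point): Upper grey clay bowl, loose, mouth down over the lower one, rim 38 mm above the bench. 110 mm tall: hollow cone, 124 mm across at the rim (below), 72 mm at 80 mm up, wall 6 mm; above it a solid straight round foot 50 mm across, 30 mm tall, to grip from above. About 0.4 kg. Point: on its axis, 55 mm above the rim, 55 mm below the foot's top; z up the axis.
- lower_bowl_center (a point): Lower bowl, same shape and size, loose, mouth down on the bench; its foot is inside the upper bowl (72 mm deep inside), which comes free once raised 75 mm. It carries the label. Point: on its axis, 55 mm above its rim and the bench.
- label (a point): Centre of the round paper label, 26 mm across, stuck on the lower bowl's sloping side 58 mm above the bench, 44 mm from the bowl's axis, facing outward along this point's x axis, roughly towards the mirror and away from the camera. Covered by the upper bowl at the start.
- pad_top (a point): Centre of the top face of the empty square cork pad, 170 x 170 x 6 mm, fixed on the bench on the robot's left.
- mirror (a joint): Angle of the mirror about its upright axis, rad: 0 = at rest on its stop; grows counter-clockwise seen from above (its face turns from the camera towards the bowls), up to 0.95. A return spring (0.15 N m/rad plus 0.05 N m at rest: 1 to 3 N at the peg) pulls it back to 0.
- mirror_peg (a point): Grip point, 148 mm above the bench, on the upright round steel peg, 12 mm thick, 116 to 170 mm above the bench, that swings the mirror. x axis: the way the mirror faces (level); y axis: along the mirror from peg to axis. The mirror's upright axis, in the middle of its face, lies 7 mm along x and 60 mm along y. The framed mirror, 86 x 78 mm, is 37 to 115 mm above the bench.
- camera_lens (a point): Middle of the lens of the small black camera (70 x 46 x 44 mm) on the far end of the stand, 90 mm above the bench, 297 mm from the mirror's axis, looking straight at the mirror's axis. The camera, the stand and the mirror's base are fixed.
- sightline (a point): Unseen point in the middle of the mirror's face, on its axis, 76 mm above the bench. Its x axis (level) is the way the camera's line of sight goes on after reflection in the mirror as it now stands; it turns twice as far as the mirror. The label is in the middle of the mirror when it lies on this x axis, seen from above.
- tile_end_mark (a point): Bystander: round clay roof-tile end, 90 mm across, 20 mm tall, lying flat; point near its middle.
- mallet_mark (a point): Bystander: wooden mallet lying on the bench on the robot's right; point near its middle.
- jar_mark (a point): Bystander: white ceramic jar, 60 mm across, 85 mm tall, beyond the bowls; point 10 mm above its underside.

How it is judged:
By the outcome, as a careful person would: the job done as asked, in the order asked, and still so for the second after the job is handed in, while the arm keeps its last pose, push and grip.
It also fails if it takes over 58 s, if anything falls off the work surface, if the arm or the gripper's body presses on something with over 40 N, if the wrist force passes 120 N, or if a joint passes its speed limit or range.

## Working session

There is one attempt and no reset: what is moved stays moved. The work goes in short steps, Python scripts to look and compute and a shell command to move; the robot and the scene stay as the last step left them, time stands still between calls to the robot, and variables do not carry over. Pictures are saved under pics/ and viewed, about 8 in all and at most 12, crops included, and the job is handed in when it is done.

```bash
mkdir -p pics; cat > h.py <<'E'
import numpy as np, cv2
from plant import arm
def ray(cam,uv,P=None):
    P=P or arm.camera_params(cam); K=np.array(P['mtx']); T=np.array(P['cam_to_world'])
    d=np.linalg.inv(K)@np.array([uv[0],uv[1],1.]); d=np.array([d[0],-d[1],-d[2]])
    return T[:3,3],T[:3,:3]@d
def at_depth(cam,uv,dep,P=None):
    o,d=ray(cam,uv,P); return o+d*dep
def at_z(cam,uv,z,P=None):
    o,d=ray(cam,uv,P); return o+d*(z-o[2])/d[2]
def cloud(cam,dep,P=None):
    P=P or arm.camera_params(cam); K=np.array(P['mtx']); T=np.array(P['cam_to_world'])
    v,u=np.mgrid[:dep.shape[0],:dep.shape[1]]
    d=np.stack([u,v,np.ones_like(u)],-1)@np.linalg.inv(K).T
    d=d*[1,-1,-1]
    return (d*dep[...,None])@T[:3,:3].T+T[:3,3]
def save(n,rgb): cv2.imwrite('pics/'+n+'.png',rgb[...,::-1])
E
cat > m.py <<'E'
from h import *
print({k:(np.round(v,3).tolist() if not isinstance(v,(int,float)) else v) for k,v in arm.get_state().items()}, arm.tcp_to_grasp)
Z=dict(top_bowl_center=93,pad_top=6,mirror_peg=148,camera_lens=90,tile_end_mark=20,mallet_mark=None,jar_mark=10,sightline=76,lower_bowl_center=55)
ims=[]
for c in('scene','side'):
    P=arm.camera_params(c); rgb,dep=arm.snapshot(c); ims.append(rgb); np.savez(c+'.npz',rgb=rgb,dep=dep)
    print(c,np.round(P['cam_to_world'],2).tolist())
    for t,z in Z.items():
        for r in arm.mark_of(c,t)[:2]:
            uv=r['uv']; u,v=[int(round(a)) for a in uv]
            d=dep[min(max(v,0),399),min(max(u,0),639)]
            print(t,round(r['p'],2),np.round(uv,1),'dep',np.round(at_depth(c,uv,d),0),'z',z and np.round(at_z(c,uv,z),1))
cv2.imwrite('pics/a.png',cv2.resize(np.vstack(ims),None,fx=.75,fy=.75)[...,::-1])
E
python3 m.py
```

```text
{'t': 0.0, 'qpos': [1.23, 0.265, 1.605, 0.0, 1.274, -0.037], 'qd': [0.0, 0.001, -0.0, 0.001, -0.001, 0.002], 'joint_efforts': [-0.002, -50.209, -35.689, 0.073, 0.029, -0.0], 'tool_pos': [201.666, 643.411, 237.394], 'eef_rot': [[0.299, 0.954, -0.001], [0.954, -0.299, -0.002], [-0.002, -0.0, -1.0]], 'contact_force': [0.116, 1.022, 0.167], 'ft_torque': [-0.019, -0.036, -0.032], 'opening': 88.31119726867539} 18.700000000000003
scene [[-0.43, -0.62, 0.66, 1291.27], [0.9, -0.3, 0.3, 314.14], [0.01, 0.72, 0.69, 837.02], [0.0, 0.0, 0.0, 1.0]]
top_bowl_center 0.85 [337.7 213.1] dep [646.  50. 118.] z [623.6  40.7  93. ]
top_bowl_center 0.33 [190.9 186.2] dep [ 648. -425.   19.] z [ 706.3 -357.5   93. ]
pad_top 0.61 [468.1 261.7] dep [558. 377.   8.] z [556.2 377.6   6. ]
mirror_peg 0.91 [252.2 135.8] dep [ 511. -280.  159.] z [ 498.  -289.4  148. ]
camera_lens 0.92 [250.8 233.6] dep [ 789. -111.  108.] z [ 776.6 -121.    90. ]
tile_end_mark 0.71 [233.8 152.9] dep [ 449. -411.   11.] z [ 458.4 -402.7   20. ]
tile_end_mark 0.54 [252.7 233.1] dep [ 784. -109.  105.] z [ 724.6 -158.2   20. ]
mallet_mark 0.71 [188.5 192.2] dep [ 673. -412.   21.] z None
jar_mark 0.8 [411.5 315.8] dep [794. 293.  49.] z [769.8 292.2  10. ]
side [[0.84, 0.41, -0.35, 217.52], [-0.54, 0.65, -0.53, -576.89], [0.01, 0.64, 0.77, 916.97], [0.0, 0.0, 0.0, 1.0]]
top_bowl_center 0.83 [322.6 189.3] dep [601.  12. 123.] z [616.   34.7  93. ]
pad_top 0.83 [248.2 148. ] dep [550. 386.   4.] z [549.5 383.4   6. ]
mirror_peg 0.92 [362.9 291.8] dep [ 508. -290.  142.] z [ 505.7 -292.3  148. ]
camera_lens 0.97 [403.  204.2] dep [ 770. -121.   89.] z [ 769.1 -122.1   90. ]
tile_end_mark 0.82 [360.7 376.7] dep [ 431. -403.   21.] z [ 431.8 -402.5   20. ]
mallet_mark 0.92 [443.5 337.3] dep [ 638. -436.   24.] z None
jar_mark 0.68 [323.3 138.2] dep [755. 247.  53.] z [782.1 288.   10. ]
```

View pics/a.png

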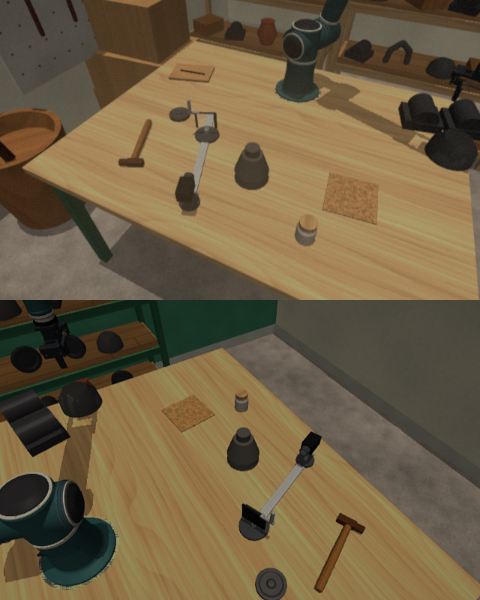

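The picture shows the bowls mid-bench (full-res scene 337,220), with the pad and jar to the robot's left. The stand runs from the mirror (scene ~275,170) to the camera (~250,250). The mallet and tile end are on the right. Next I refine these positions with the depth data.

```bash
cat > fit.py <<'E'
from h import *
from scipy.optimize import least_squares
def circ(p,R):
    f=lambda c:np.hypot(p[:,0]-c[0],p[:,1]-c[1])-R
    r=least_squares(f,p[:,:2].mean(0),loss='soft_l1',f_scale=1.5); return r.x,np.median(abs(r.fun))
for c in('scene','side'):
    dep=np.load(c+'.npz')['dep']; W=cloud(c,dep).reshape(-1,3); W=W[dep.ravel()>0]
    near=lambda x,y,r:W[np.hypot(W[:,0]-x,W[:,1]-y)<r]
    b=near(622,38,110); b=b[b[:,2]>15]
    print(c,'max z',np.percentile(b[:,2],99.5))
    top=b[b[:,2]>143]; print(' top mean/ext',len(top),top.mean(0).round(1),(top.min(0)+top.max(0))/2)
    s=b[(b[:,2]>122)&(b[:,2]<144)]; print(' foot side circ',len(s),circ(s,25))
    s=b[(b[:,2]>45)&(b[:,2]<112)]
    f=lambda q:np.hypot(s[:,0]-q[0],s[:,1]-q[1])-(62-26*(s[:,2]-38)/80)
    r=least_squares(f,[622,38],loss='soft_l1',f_scale=2); print(' cone',len(s),r.x.round(1),np.median(abs(r.fun)))
    m=near(510,-285,90)
    s=m[(m[:,2]>122)&(m[:,2]<172)]; print(' peg',len(s),circ(s,6),s.mean(0).round(1),s[:,2].max())
    s=m[(m[:,2]>50)&(m[:,2]<112)]; print(' mirror n',len(s),s.mean(0).round(1)); 
    l=cv2.fitLine(s[:,:2].astype(np.float32),cv2.DIST_HUBER,0,.01,.01).ravel(); print('  line',l.round(3),np.degrees(np.arctan2(l[1],l[0])))
    t=(s[:,:2]-l[2:])@l[:2]; print('  ends',l[2:]+l[:2]*np.percentile(t,2),l[2:]+l[:2]*np.percentile(t,98))
    m=near(775,-121,60); m=m[m[:,2]>70]; print(' cam z',m[:,2].max(),m.mean(0).round(1))
    pd=near(553,380,130); pd=pd[(pd[:,2]>3.5)&(pd[:,2]<12)]; print(' pad',len(pd),cv2.minAreaRect(pd[:,:2].astype(np.float32)))
    j=near(775,290,50); j=j[j[:,2]>15]; print(' jar',(j.min(0)+j.max(0))/2)
rgb=np.load('side.npz')['rgb']; s=np.load('scene.npz')['rgb']
a=cv2.resize(rgb[230:350,290:420],None,fx=4,fy=4); b=cv2.resize(s[90:270,210:290],None,fx=3,fy=3)
o=np.zeros((540,800,3),np.uint8); o[:480,:520]=a; o[:540,540:780]=b; save('b',o)
E
python3 fit.py
```

```text
scene max z 149.80649814157536
 top mean/ext 242 [621.1  33.9 147.7] [619.47576675  33.06355969 147.34107513]
 foot side circ 124 (array([618.06822988,  32.65371008]), np.float64(0.6961775076700754))
 cone 1065 [618.2  32.8] 0.8330132045944154
 peg 62 (array([ 511.04439979, -283.07455046]), np.float64(1.0021923147830507)) [ 514.2 -280.7  149.1] 170.10884221592937
 mirror n 397 [ 497.5 -233.5   82.8]
  line [ 3.39000e-01 -9.41000e-01  4.97228e+02 -2.32640e+02] -70.19949
  ends [ 485.6186682  -200.39431899] [ 513.18369184 -276.95700643]
 cam z 115.33874877727646 [ 804.8 -103.3  107.4]
 pad 3600 ((551.796630859375, 382.9373779296875), (246.30062866210938, 239.08547973632812), 9.825228691101074)
 jar [771.70051098 278.8988617   52.6093063 ]
side max z 150.26826815458347
 top mean/ext 220 [616.4  28.1 147.4] [617.30085126  29.94228953 147.34028376]
 foot side circ 106 (array([618.24612586,  30.78396386]), np.float64(0.6911268303332267))
 cone 918 [618.   30.7] 0.8603809405870706
 peg 81 (array([ 510.99042597, -285.14459325]), np.float64(0.5303327736238943)) [ 508.4 -287.8  151.8] 171.322048636928
 mirror n 379 [ 488.7 -238.7   82.5]
  line [ 3.79000e-01 -9.25000e-01  4.88166e+02 -2.38058e+02] -67.69848
  ends [ 474.41974768 -204.54404668] [ 504.34016513 -277.49204552]
 cam z 115.02353197764296 [ 798.4 -115.9  102.3]
 pad 1651 ((549.5110473632812, 384.4453125), (248.7156219482422, 224.03900146484375), 21.763797760009766)
 jar [765.91347413 275.09065688  52.14372938]
```

View pics/b.png

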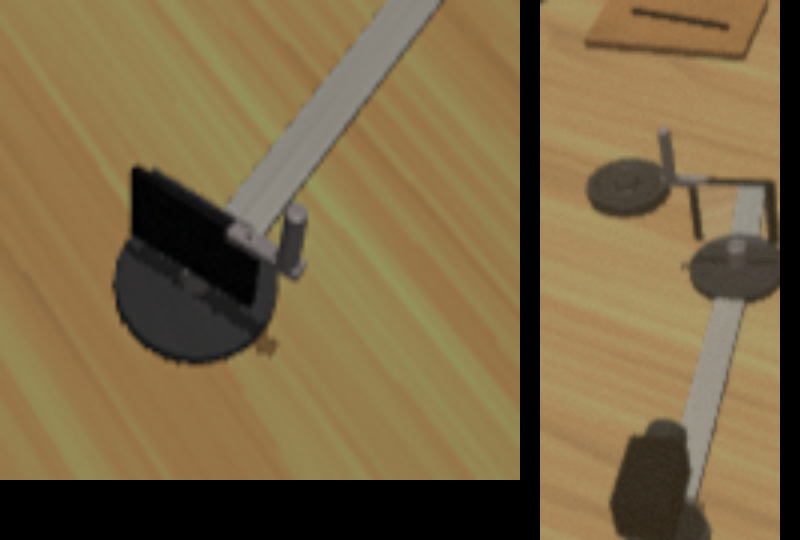

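The peg sticks up from an arm on the mirror's -y end, and the mirror faces the camera at rest. Bowl axis is about (618, 32), peg about (511, -284), mirror axis about (496, -226). Moving to the bowl first.

```bash
python3 -m pendant '[[34,-50,0,-8,1],[68,-100,0,-16,1],[102,-150,0,-24,1],[136,-200,0,-32,1],[170,-250,0,-40,1]]' 
python3 -m pendant '[[34,-50,0,0,1],[68,-100,0,0,1],[102,-150,0,0,1],[136,-200,0,0,1],[170,-250,0,0,1]]' 
python3 -m pendant '[[34,-50,0,0,1],[60,-90,0,0,1],[76,-112,0,0,1],[76,-112,0,0,1],[76,-112,0,0,1]]'
cat > w.py <<'E'
from h import *
import sys
s=arm.get_state(); P=arm.camera_params('wrist'); rgb,dep=arm.snapshot('wrist'); W=cloud('wrist',dep,P)
print(s['t'],np.round(s['tool_pos'],1)); save(sys.argv[1],rgb); np.savez(sys.argv[1],rgb=rgb,dep=dep,W=W)
E
python3 w.py w1; python3 - <<'E'
from h import *
W=np.load('w1.npz')['W'].reshape(-1,3); m=np.hypot(W[:,0]-618,W[:,1]-32)<60; t=W[m&(abs(W[:,2]-148)<4)]
print(len(t),cv2.minEnclosingCircle(t[:,:2].astype(np.float32)),t[:,2].mean())
E
```

```text
t: 1.62
tool_pos: [372.8, 392.5, 239.0]
eef_rot: [[0.845, 0.535, 0.001], [0.535, -0.845, 0.0], [0.001, -0.0, -1.0]]
contact_force: [1.0, 0.5, 0.5]
opening: 88.1
t: 2.25
tool_pos: [542.9, 142.4, 239.1]
eef_rot: [[0.843, 0.539, 0.001], [0.539, -0.843, 0.0], [0.001, 0.0, -1.0]]
contact_force: [0.3, -0.2, -0.5]
opening: 88.5
t: 2.88
tool_pos: [617.3, 33.2, 238.5]
eef_rot: [[0.842, 0.539, -0.001], [0.539, -0.842, 0.001], [-0.0, -0.001, -1.0]]
contact_force: [0.5, -0.2, 0.3]
opening: 88.0
2.875 [617.3  33.2 238.5]
2304 ((620.0629272460938, 32.019222259521484), 24.93522071838379) 148.21708618519108
```

View pics/w1.png

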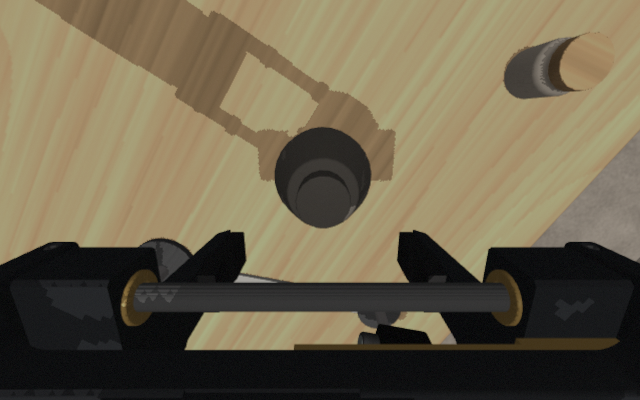

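The wrist picture shows the bowl foot at (323,200), centred between the fingers and clear. Its fitted centre is about (619, 32). Descending and gripping.

```bash
python3 -m pendant '[[1,0,-40,0,1],[1,0,-80,0,1],[1,0,-105,0,1],[1,0,-116,0,1],[1,0,-116,0,1]]' 25
python3 -m pendant '[[0,0,0,0,0.62],[0,0,0,0,0.55],[0,0,0,0,0.45],[0,0,0,0,0.45],[0,0,0,0,0.45]]' 25
python3 -m pendant '[[0,0,0,0,0.45],[0,0,3,0,0.45],[0,0,8,0,0.45],[0,0,15,0,0.45],[0,0,22,0,0.45]]' 25
```

```text
t: 3.55
tool_pos: [618.3, 33.0, 122.4]
eef_rot: [[0.842, 0.54, -0.001], [0.54, -0.842, 0.0], [-0.001, -0.001, -1.0]]
contact_force: [-0.2, -0.1, 1.1]
opening: 88.3
t: 4.18
tool_pos: [619.3, 32.1, 123.1]
eef_rot: [[0.843, 0.539, 0.001], [0.539, -0.843, 0.0], [0.001, 0.0, -1.0]]
contact_force: [-0.6, -0.3, 2.0]
opening: 49.5
t: 4.8
tool_pos: [618.8, 32.1, 145.0]
eef_rot: [[0.842, 0.539, -0.0], [0.539, -0.842, -0.0], [-0.0, -0.0, -1.0]]
contact_force: [0.2, -0.8, -3.6]
opening: 49.1
```

```bash
python3 -m pendant '[[0,0,15,0,0.45],[0,0,35,0,0.45],[0,0,60,0,0.45],[0,0,85,0,0.45],[0,0,95,0,0.45]]'
python3 - <<'E'
from h import *
for c in('scene','side'):
    z=np.load(c+'.npz'); W=cloud(c,z['dep']); rgb=z['rgb']; hsv=cv2.cvtColor(rgb,cv2.COLOR_RGB2HSV)
    # height-independent: project pixels to z=6, threshold on local colour vs pad centre
    uv=[468,262] if c=='scene' else [248,148]
    pc=np.median(rgb[uv[1]-15:uv[1]+15,uv[0]-15:uv[0]+15].reshape(-1,3),0)
    bl=cv2.medianBlur(rgb,7).astype(int); m=(abs(bl-pc).max(-1)<28).astype(np.uint8)
    m=cv2.morphologyEx(m,cv2.MORPH_OPEN,np.ones((5,5)))
    n,l,s,ce=cv2.connectedComponentsWithStats(m); k=l[uv[1],uv[0]]
    ct=max(cv2.findContours((l==k).astype(np.uint8),0,1)[0],key=cv2.contourArea)[:,0]
    q=np.array([at_z(c,p,6)[:2] for p in ct],np.float32); print(c,s[k],cv2.minAreaRect(q))
E
sleep 0; python3 w.py w2
```

```text
t: 5.42
tool_pos: [620.4, 32.1, 243.4]
eef_rot: [[0.842, 0.539, 0.005], [0.539, -0.843, 0.0], [0.004, 0.003, -1.0]]
contact_force: [0.2, -0.8, -4.5]
opening: 49.5
scene [  290   163   341   192 14303] ((545.6016845703125, 263.4859313964844), (307.63116455078125, 969.5733642578125), 0.36298736929893494)
side [  166    86   200   290 13700] ((534.4237060546875, 183.53823852539062), (1112.8309326171875, 302.81158447265625), 89.88607025146484)
5.425 [620.4  32.1 243.4]
```

Pad margin is 23 mm and the pad estimates agree at about (551, 382) within a few mm, which is good enough. Carrying it over.

```bash
python3 -m pendant '[[-6,30,0,0,0.45],[-16,85,0,0,0.45],[-28,145,0,0,0.45],[-40,205,0,0,0.45],[-51,265,0,0,0.45]]'
python3 -m pendant '[[-10,50,0,0,0.45],[-15,75,0,0,0.45],[-17,85,-20,0,0.45],[-17,85,-60,0,0.45],[-17,85,-95,0,0.45]]'
python3 -m pendant '[[0,0,-20,0,0.45],[0,0,-35,0,0.45],[0,0,-44,0,0.45],[0,0,-49,0,0.45],[0,0,-49,0,0.45]]'
python3 - <<'E'
from h import *
ims=[]
for c in('scene','side'):
    rgb,dep=arm.snapshot(c); np.savez(c+'2.npz',rgb=rgb,dep=dep); ims.append(rgb[60:360,180:580] if c=='scene' else rgb[50:350,150:550])
    for t,z in(('pad_top',6),('top_bowl_center',62),('lower_bowl_center',55),('label',58)):
        for r in arm.mark_of(c,t)[:2]: print(c,t,round(r['p'],2),np.round(r['uv'],1),np.round(at_z(c,r['uv'],z),1))
save('c',np.hstack(ims))
E
```

```text
t: 6.1
tool_pos: [566.9, 298.6, 239.0]
eef_rot: [[0.843, 0.539, -0.001], [0.539, -0.843, -0.001], [-0.001, 0.0, -1.0]]
contact_force: [1.3, -0.6, -2.6]
opening: 49.7
t: 6.72
tool_pos: [550.5, 380.0, 141.6]
eef_rot: [[0.843, 0.538, -0.002], [0.538, -0.843, -0.002], [-0.003, 0.001, -1.0]]
contact_force: [-0.2, -0.2, -3.0]
opening: 49.3
t: 7.35
tool_pos: [551.3, 382.3, 96.2]
eef_rot: [[0.842, 0.539, 0.001], [0.539, -0.842, 0.0], [0.001, 0.0, -1.0]]
contact_force: [0.1, -0.2, -2.7]
opening: 49.1
scene pad_top 0.67 [465.6 259.8] [552.9 370.6   6. ]
scene top_bowl_center 0.7 [476.6 245.7] [546.9 382.4  62. ]
scene lower_bowl_center 0.69 [334.1 222.2] [623.8  31.9  55. ]
scene label 0.63 [320.8 216.6] [623.6  -6.9  58. ]
side pad_top 0.75 [248.1 149.1] [546.9 378.8   6. ]
side top_bowl_center 0.87 [245.1 132.2] [553.5 396.6  62. ]
side lower_bowl_center 0.94 [322.2 197.7] [616.4  37.1  55. ]
side label 0.95 [327.8 210.9] [602.4 -12.8  58. ]
```

View pics/c.png

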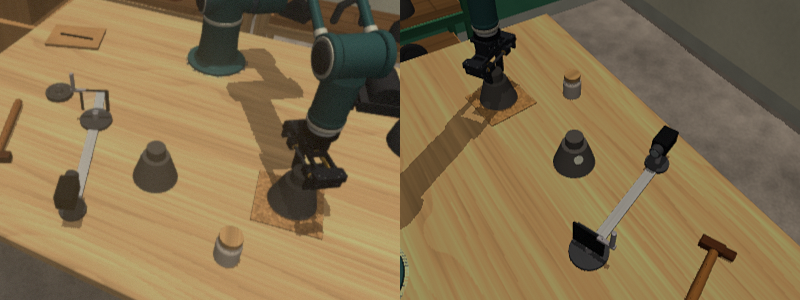

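The upper bowl hangs just above the pad in both views, with cork visible all round. The lower bowl stands with its label at (578,160) in the crop. Lowering the rest of the way.

```bash
python3 -m pendant '[[0,0,-2,0,0.45],[0,0,-4,0,0.45],[0,0,-5,0,0.45],[0,0,-5,0,0.45]]'
python3 - <<'E'
from h import *
from scipy.optimize import least_squares
for c in('scene','side'):
    z=np.load(c+'2.npz'); dep=z['dep']; rgb=z['rgb']; C=cloud(c,dep); W=C.reshape(-1,3)
    b=W[np.hypot(W[:,0]-619,W[:,1]-32)<90]; s=b[(b[:,2]>10)&(b[:,2]<75)]
    f=lambda q:np.hypot(s[:,0]-q[0],s[:,1]-q[1])-(62-26*s[:,2]/80)
    r=least_squares(f,[619,32],loss='soft_l1',f_scale=2); print(c,'lower',r.x.round(1),np.median(abs(r.fun)))
    s=W[np.hypot(W[:,0]-551,W[:,1]-382)<100]; s=s[(s[:,2]>18)&(s[:,2]<80)]
    f=lambda q:np.hypot(s[:,0]-q[0],s[:,1]-q[1])-(62-26*(s[:,2]-11)/80)
    r=least_squares(f,[551,382],loss='soft_l1',f_scale=2); print(c,'upper',r.x.round(1),np.median(abs(r.fun)))
    if c=='side':
        m=(np.hypot(C[...,0]-619,C[...,1]-32)<64)&(C[...,2]>30)&(C[...,2]<90); g=rgb.min(-1)*m
        L=m&(g>110); print('label px',L.sum(),g.max()); 
        if L.sum():
            print(np.argwhere(L).mean(0)[::-1],C[L].mean(0).round(1),np.median(C[L],0).round(1))
E
```

```text
t: 8.35
tool_pos: [550.9, 382.1, 91.2]
eef_rot: [[0.843, 0.539, -0.0], [0.539, -0.843, -0.0], [-0.0, -0.0, -1.0]]
contact_force: [-3.6, -0.7, 0.3]
opening: 49.2
scene lower [618.2  32.8] 0.8807407029372776
scene upper [550.3 383. ] 0.8826658125334248
side lower [617.8  30.4] 0.9614126165907564
side upper [549.3 380.8] 1.2504120783317703
label px 2 115
[326.  207.5] [599.9  -7.5  68.8] [599.9  -7.5  68.8]
```

```bash
python3 -m pendant '[[0,0,0,0,0.6],[0,0,0,0,0.8],[0,0,0,0,1],[0,0,0,0,1],[0,0,10,0,1]]'
python3 -m pendant '[[0,0,50,0,1],[0,0,100,0,1],[0,0,130,0,1],[0,-10,150,0,1],[0,-40,150,0,1]]'
python3 - <<'E'
from h import *
z=np.load('side2.npz'); dep=z['dep']; rgb=z['rgb']; C=cloud('side',dep)
m=(np.hypot(C[...,0]-618,C[...,1]-31.5)<66)&(C[...,2]>25)&(C[...,2]<95)
g=rgb.min(-1).astype(int); th=(np.median(g[m])+np.percentile(g[m],99))/2
L=(m&(g>th)).astype(np.uint8); n,l,s,ce=cv2.connectedComponentsWithStats(L); print(th,s[1:],ce[1:])
k=1+np.argmax(s[1:,4]); print(ce[k],C[l==k].mean(0))
# intersect ray with label height cone
o,d=ray('side',ce[k]); 
t=np.linspace(.5,2,20001)*1000; p=o+d/np.linalg.norm(d)*t[:,None]
for c in((618,31.5),(617.8,30.4)):
    r=np.hypot(p[:,0]-c[0],p[:,1]-c[1])-(62.5-26*p[:,2]/80); q=p[np.argmax((r<0)&(p[:,2]<85))]; print(q,np.degrees(np.arctan2(q[1]-c[1],q[0]-c[0])))
for c in('scene','side'):
  rgb,dep=arm.snapshot(c)
  for r in arm.mark_of(c,'label')[:2]: print(c,r)
  W=cloud(c,dep).reshape(-1,3)
  s=W[np.hypot(W[:,0]-551,W[:,1]-382)<60]; print('upper top z',np.percentile(s[:,2],97), s[(abs(s[:,2]-114)<8)].mean(0))
E
```

```text
t: 8.98
tool_pos: [550.2, 381.6, 99.9]
eef_rot: [[0.843, 0.539, -0.002], [0.539, -0.843, -0.001], [-0.002, 0.0, -1.0]]
contact_force: [0.1, 0.3, 0.0]
opening: 87.9
t: 9.6
tool_pos: [551.7, 342.7, 253.3]
eef_rot: [[0.842, 0.54, 0.003], [0.54, -0.842, 0.002], [0.004, 0.0, -1.0]]
contact_force: [-0.4, -0.8, -0.2]
opening: 88.1
71.5 [[335 189   1   1   1]
 [324 206   9   8  62]] [[335.         189.        ]
 [328.09677419 209.51612903]]
[328.09677419 209.51612903] [604.65106483 -10.82120049  60.43512267]
[605.27393135  -9.89075062  59.05914517] -107.09065567022492
[604.8240892  -10.54853916  60.05442467] -107.58254230274072
scene {'uv': [323.6, 214.2], 'p': 0.8}
upper top z 629.8853585441276 [554.7051123  382.27923748 115.32284445]
side {'uv': [328.5, 209.4], 'p': 0.81}
upper top z 438.88506355113003 [546.93669838 374.90873545 114.44299134]
```

The label is at about (605, -10). Heading to a viewpoint above the peg.

```bash
python3 -m pendant '[[-4,-55,0,-2,1],[-8,-112,0,-4,1],[-12,-170,0,-6,1],[-16,-228,0,-8,1],[-20,-286,0,-10,1]]'
python3 -m pendant '[[-4,-58,0,0,1],[-8,-116,0,0,1],[-12,-174,0,0,1],[-16,-232,0,0,1],[-20,-290,0,0,1]]'
python3 -m pendant '[[0,-30,0,0,1],[0,-50,0,0,1],[0,-50,0,0,1],[0,-50,0,0,1]]'
python3 w.py w3; python3 - <<'E'
from h import *
P=arm.camera_params('wrist'); z=np.load('w3.npz')
print(np.round(P['cam_to_world'],3))
for t,h in(('mirror_peg',148),('camera_lens',90),('sightline',76),('label',58),('lower_bowl_center',55)):
    for r in arm.mark_of('wrist',t)[:2]: print(t,r,np.round(at_z('wrist',r['uv'],h),1))
W=z['W'].reshape(-1,3)
s=W[np.hypot(W[:,0]-511,W[:,1]+284)<25]; s=s[(s[:,2]>140)&(s[:,2]<176)]; print('peg',len(s),s.mean(0),np.percentile(s[:,2],95)); t=s[s[:,2]>166]; 
if len(t): print(cv2.minEnclosingCircle(t[:,:2].astype(np.float32)))
s=W[np.hypot(W[:,0]-496,W[:,1]+226)<60]; t=s[abs(s[:,2]-115)<4]; print('mirror top',len(t))
if len(t): print(cv2.minAreaRect(t[:,:2].astype(np.float32)),t.mean(0))
E
```

```text
t: 10.42
tool_pos: [530.5, 55.0, 250.1]
eef_rot: [[0.923, 0.384, -0.001], [0.384, -0.923, 0.0], [-0.001, -0.0, -1.0]]
contact_force: [0.9, 0.5, -0.0]
opening: 88.2
t: 11.05
tool_pos: [510.8, -235.2, 250.1]
eef_rot: [[0.923, 0.384, -0.0], [0.384, -0.923, 0.001], [-0.0, -0.001, -1.0]]
contact_force: [0.8, 0.2, 0.5]
opening: 88.2
t: 11.55
tool_pos: [511.1, -282.6, 250.4]
eef_rot: [[0.923, 0.385, -0.0], [0.385, -0.923, 0.001], [-0.0, -0.001, -1.0]]
contact_force: [-0.1, -0.4, -0.2]
opening: 88.1
11.55 [ 511.1 -282.6  250.4]
[[ 9.22000e-01 -3.71000e-01 -1.07000e-01  4.83700e+02]
 [ 3.86000e-01  8.86000e-01  2.57000e-01 -2.16639e+02]
 [-0.00000e+00 -2.78000e-01  9.60000e-01  3.96829e+02]
 [ 0.00000e+00  0.00000e+00  0.00000e+00  1.00000e+00]]
mirror_peg {'uv': [324.3, 198.8], 'p': 0.95} [ 514.8 -283.6  148. ]
camera_lens {'uv': [602.0, 138.8], 'p': 0.71} [ 773.3 -120.7   90. ]
lower_bowl_center {'uv': [324.9, 201.0], 'p': 0.72} [ 528.4 -311.8   55. ]
peg 247 [ 511.8819246  -281.94477454  163.48062291] 171.01393100941897
((512.5896606445312, -283.73626708984375), 5.9222612380981445)
mirror top 991
((494.68896484375, -235.3769989013672), (11.535869598388672, 100.32015228271484), 20.816850662231445) [ 494.04342577 -234.93532479  114.67195642]
```

View pics/w3.png

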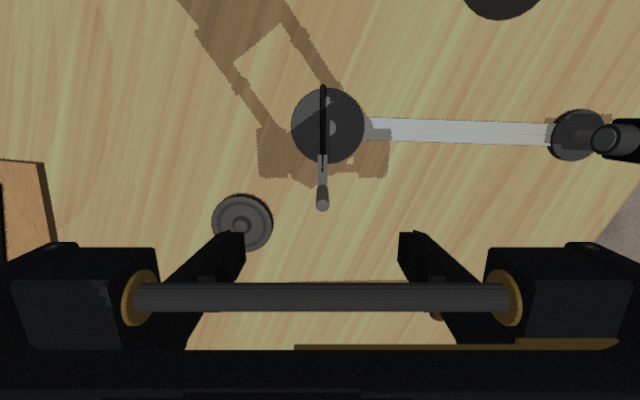

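The wrist view shows the peg at (322,205), the mirror upright at (322,130) and the lens at (605,138). The way down is clear: the tile end at (242,222) is low and left of it. I'll refine the directions and compute the target.

```bash
python3 - <<'E'
from h import *
z=np.load('w3.npz'); W=z['W']; rgb=z['rgb'].astype(int)
fl=lambda p:(lambda l:(l[2:],np.degrees(np.arctan2(l[1],l[0]))))(cv2.fitLine(p.astype(np.float32),cv2.DIST_HUBER,0,.01,.01).ravel())
V=W.reshape(-1,3); s=V[np.hypot(V[:,0]-496,V[:,1]+226)<50]
t=s[(s[:,2]>112)&(s[:,2]<118)]; print('top',len(t),fl(t[:,:2]),cv2.minAreaRect(t[:,:2].astype(np.float32)))
t=s[(s[:,2]>50)&(s[:,2]<112)]; print('lower',len(t),fl(t[:,:2]))
# stand bar: grey pixels
sat=rgb.max(-1)-rgb.min(-1); m=(rgb.min(-1)>120)&(sat<25); m[:, :370]=0; m[:,545:]=0; m[:100]=0;m[160:]=0
print('bar',m.sum(),np.median(W[m][:,2]),fl(W[m][:,:2]))
# base disc edge
m=(rgb.max(-1)<95)&(W[...,2]<15)&(np.hypot(W[...,0]-496,W[...,1]+226)<60)
q=W[m][:,:2].astype(np.float32); print('disc',m.sum(),cv2.minEnclosingCircle(q),np.median(W[m][:,2]))
E
```

```text
top 919 (array([ 492.4279 , -231.01584], dtype=float32), np.float32(-67.442604)) ((492.58160400390625, -231.51022338867188), (11.28818130493164, 91.58787536621094), 22.2601318359375)
lower 11 (array([ 492.42432, -221.62613], dtype=float32), np.float32(-70.29502))
bar 3680 8.333840277874515 (array([ 664.38416, -161.04552], dtype=float32), np.float32(19.128857))
disc 3602 ((493.66094970703125, -223.97695922851562), 52.56222915649414) 12.33392349337413
```

```bash
python3 -m pendant '[[1,0,-50,0,1],[1,0,-90,0,1],[1,0,-112,0,0.8],[1,0,-120,0,0.6],[1,0,-120,0,0.4]]' 30
python3 -m pendant '[[0,0,0,0,0.3],[0,0,0,0,0.2],[0,0,0,0,0.1],[0,0,0,0,0.05],[0,0,0,0,0.05]]' 30
```

```text
t: 12.48
tool_pos: [512.0, -283.8, 130.8]
eef_rot: [[0.923, 0.384, -0.0], [0.384, -0.923, 0.0], [-0.0, -0.0, -1.0]]
contact_force: [0.5, 0.0, 0.1]
opening: 60.2
t: 13.1
tool_pos: [512.2, -283.8, 130.9]
eef_rot: [[0.923, 0.384, 0.001], [0.384, -0.923, 0.0], [0.001, 0.0, -1.0]]
contact_force: [2.4, 0.6, -1.4]
opening: 11.0
```

```bash
python3 -m pendant '[[5,1.7,0,5,0.05],[9.8,3.7,0,10,0.05],[14.5,6.2,0,15,0.05],[18.5,8.8,0,19.5,0.05],[18.5,8.8,0,19.5,0.05]]'
python3 -m pendant '[[0,0,0,0,0.05],[0,0,0,0,0.05]]'
cat > chk.py <<'E'
from h import *
import sys
fl=lambda p:(lambda l:(l[2:].round(1),round(float(np.degrees(np.arctan2(l[1],l[0]))),2)))(cv2.fitLine(p.astype(np.float32),cv2.DIST_HUBER,0,.01,.01).ravel())
ims=[]
for c in('wrist','side','scene'):
    rgb,dep=arm.snapshot(c); W=cloud(c,dep); ims.append(rgb); V=W.reshape(-1,3)
    s=V[np.hypot(V[:,0]-496,V[:,1]+226)<40]
    for a,b in((111,118),(45,110)):
        t=s[(s[:,2]>a)&(s[:,2]<b)]
        if len(t)>20: print(c,a,len(t),fl(t[:,:2]),cv2.minAreaRect(t[:,:2].astype(np.float32)))
    for t,h in(('mirror_peg',148),('camera_lens',90),('label',58),('lower_bowl_center',55)):
        for r in arm.mark_of(c,t)[:1]: print(c,t,round(r['p'],2),np.round(r['uv'],1),np.round(at_z(c,r['uv'],h),1))
    if c!='wrist':
        t=V[np.hypot(V[:,0]-618,V[:,1]-32)<66]; print('lower bowl top z',np.percentile(t[:,2],99))
o=np.zeros((580,800,3),np.uint8); o[:400,:640]=ims[0]; 
o[400:580,:240]=ims[1][150:330,250:490]; o[400:580,260:500]=ims[2][100:280,200:440]; save(sys.argv[1],o)
np.savez(sys.argv[1],w=ims[0],s=ims[1],c=ims[2])
E
python3 chk.py d
```

```text
t: 13.72
tool_pos: [530.5, -275.3, 130.8]
eef_rot: [[0.742, 0.67, -0.0], [0.67, -0.742, -0.0], [-0.0, 0.0, -1.0]]
contact_force: [-0.8, 0.3, 0.7]
opening: 10.9
t: 13.98
tool_pos: [530.4, -275.3, 130.8]
eef_rot: [[0.743, 0.67, 0.0], [0.67, -0.743, -0.0], [-0.0, 0.0, -1.0]]
contact_force: [-0.2, -1.2, 0.8]
opening: 11.0
wrist 111 2420 (array([ 491.3, -228.4], dtype=float32), -49.03) ((492.4186706542969, -229.02854919433594), (11.999212265014648, 79.40971374511719), 39.23666763305664)
wrist mirror_peg 0.77 [323.1 262.3] [ 531.9 -275.6  148. ]
side 111 120 (array([ 485. , -226.5], dtype=float32), -47.02) ((486.8897705078125, -226.44969177246094), (11.944090843200684, 66.1160659790039), 41.938045501708984)
side 45 305 (array([ 479. , -224.7], dtype=float32), -48.86) ((482.34332275390625, -223.44342041015625), (10.61374282836914, 53.62126922607422), 42.834686279296875)
side camera_lens 0.67 [402.9 203.3] [ 770.9 -119.6   90. ]
side label 0.85 [325.6 213.1] [593.3 -15.9  58. ]
side lower_bowl_center 0.97 [321.8 196.2] [618.4  42.4  55. ]
lower bowl top z 111.41391342796112
scene 111 80 (array([ 491.5, -227. ], dtype=float32), -49.74) ((493.4037170410156, -228.8728790283203), (16.233901977539062, 77.2445068359375), 40.95204162597656)
scene 45 449 (array([ 495.4, -226.2], dtype=float32), -49.83) ((494.9105224609375, -226.86557006835938), (12.19335651397705, 79.53131866455078), 40.19054412841797)
scene mirror_peg 0.91 [250.5 145. ] [ 537.8 -269.3  148. ]
scene camera_lens 0.66 [254.6 233.3] [ 771.7 -113.3   90. ]
scene label 0.88 [321.9 214.4] [615.   -7.8  58. ]
scene lower_bowl_center 0.83 [333.7 223.1] [627.2  32.3  55. ]
lower bowl top z 111.90775222554072
```

View pics/d.png

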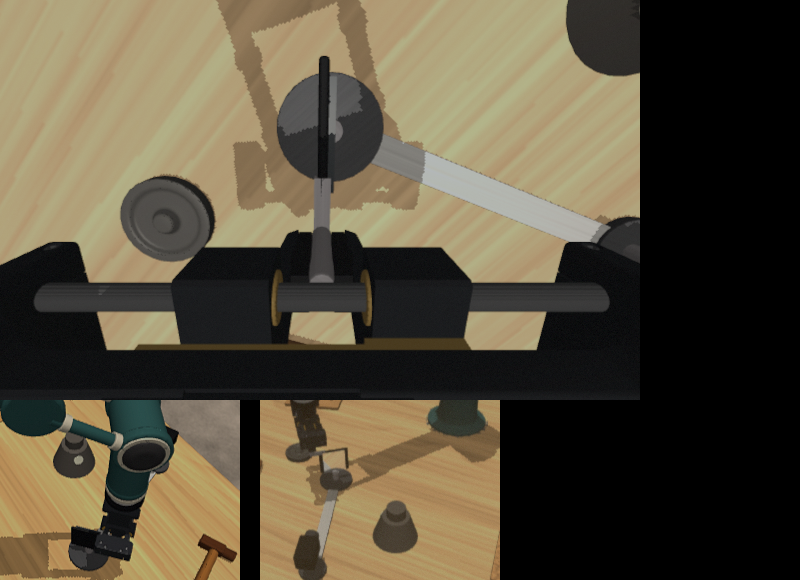

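The mirror is held: the wrist view shows the frame edge-on at (324,120), with the peg in the jaws at (320,262). The side crop shows the label on the standing lower bowl. The angle estimates spread over 40–42°, so I'll measure more precisely.

```bash
python3 - <<'E'
from h import *
P=arm.camera_params('wrist'); K=np.array(P['mtx']); s=arm.get_state(); print(np.round(s['tool_pos'],1))
Tc=np.array(P['cam_to_world']); Tt=np.eye(4); Tt[:3,:3]=s['eef_rot']; Tt[:3,3]=s['tool_pos']; H=np.linalg.inv(Tt)@Tc
R3=np.array([[.923,.385,0],[.385,-.923,0],[0,0,-1.]]); T3=np.eye(4); T3[:3,:3]=R3; T3[:3,3]=[511.1,-282.6,250.4]
P3=dict(mtx=K,cam_to_world=T3@H)
fl=lambda p:(lambda l:(l[2:].round(1),round(float(np.degrees(np.arctan2(l[1],l[0]))),2)))(cv2.fitLine(p.astype(np.float32),cv2.DIST_HUBER,0,.01,.01).ravel())
for nm,im,PP,rows,bc in(('rest',np.load('w3.npz')['rgb'],P3,(90,160),(385,540)),('now',np.load('d.npz')['w'],P,(62,178),(430,585))):
    g=im.max(-1).astype(int); Lp=[];Rp=[]
    for v in range(*rows):
        d=np.where(g[v,300:345]<38)[0]
        if len(d)>2: 
            # contiguous run nearest col 323
            run=max(np.split(d,np.where(np.diff(d)>1)[0]+1),key=len)+300; Lp.append((run[0]-.5,v));Rp.append((run[-1]+.5,v))
    for n,q in(('L',Lp),('R',Rp)): 
        w=np.array([at_z('wrist',p,115,PP)[:2] for p in q]); print(nm,n,len(q),np.round(q[0]),np.round(q[-1]),fl(w))
    sat=im.max(-1).astype(int)-im.min(-1); top=[];bot=[]
    for u in range(bc[0],bc[1],3):
        m=np.where((sat[90:260,u]<22)&(im[90:260,u].min(-1)>70))[0]
        if len(m)>5: top.append((u,m[0]+89.5)); bot.append((u,m[-1]+90.5))
    for n,q in(('bar top',top),('bar bot',bot)): print(nm,n,len(q),fl(np.array([at_z('wrist',p,9,PP)[:2] for p in q])))
E
```

```text
[ 530.5 -275.2  130.8]
rest L 64 [320.  90.] [320. 153.] (array([ 482.8, -220.6], dtype=float32), -68.66)
rest R 64 [326.  90.] [328. 153.] (array([ 492.4, -226.7], dtype=float32), -67.31)
rest bar top 52 (array([ 659.2, -148.2], dtype=float32), 20.68)
rest bar bot 52 (array([ 674.6, -174.2], dtype=float32), 20.73)
now L 116 [320.  62.] [318. 177.] (array([ 482.9, -225.4], dtype=float32), -48.8)
now R 116 [328.  62.] [326. 177.] (array([ 486.9, -221.4], dtype=float32), -48.02)
now bar top 52 (array([ 662.7, -146.6], dtype=float32), 20.76)
now bar bot 52 (array([ 667.5, -176.3], dtype=float32), 20.83)
```

The bar direction is 20.7°, which matches the lens bearing. The mirror normal is about 41.5° and the target about 42.0°, so I'll nudge it by half a degree and do a final check.

```bash
python3 -m pendant '[[0.2,0.1,0,0.2,0.05],[0.4,0.3,0,0.5,0.05],[0.4,0.3,0,0.5,0.05],[0.4,0.3,0,0.5,0.05]]'
python3 - <<'E'
from h import *
from scipy.optimize import least_squares
ims=[]
for c in('scene','side'):
    rgb,dep=arm.snapshot(c); ims.append(cv2.resize(rgb,None,fx=.7,fy=.7)); W=cloud(c,dep).reshape(-1,3)
    for n,x,y,b in(('lower',618,32,0),('upper',551,382,6)):
        s=W[np.hypot(W[:,0]-x,W[:,1]-y)<90]; s=s[(s[:,2]>b+10)&(s[:,2]<b+75)]
        f=lambda q:np.hypot(s[:,0]-q[0],s[:,1]-q[1])-(62-26*(s[:,2]-b)/80)
        r=least_squares(f,[x,y],loss='soft_l1',f_scale=2); t=W[np.hypot(W[:,0]-x,W[:,1]-y)<20]
        print(c,n,r.x.round(1),np.median(abs(r.fun)).round(2),'top',np.median(t[:,2]).round(1))
save('e',np.vstack(ims)); s=arm.get_state(); p=s['tool_pos'][:2]
n0=np.array([496,-225.6])-p; th=np.degrees(np.arctan2(n0[1],n0[0])); N=th-np.degrees(np.arctan2(60,7))
lab=np.array([604.9,-10.3])-[496,-225.6]; print('normal',N,'wanted',(20.73+np.degrees(np.arctan2(lab[1],lab[0])))/2)
E
```

```text
t: 15.22
tool_pos: [531.0, -274.9, 130.8]
eef_rot: [[0.736, 0.677, 0.0], [0.677, -0.736, -0.0], [0.0, 0.0, -1.0]]
contact_force: [-0.3, -0.7, 2.4]
opening: 11.0
scene lower [618.1  32.9] 0.87 top 110.1
scene upper [549.7 382.8] 0.82 top 116.7
side lower [617.8  30.5] 0.87 top 109.9
side upper [552.5 369.9] 0.48 top nan
normal 42.01377612633793 wanted 41.94972332385645
  return _methods._mean(a, axis=axis, dtype=dtype,
  ret = ret.dtype.type(ret / rcount)
```

View pics/e.png

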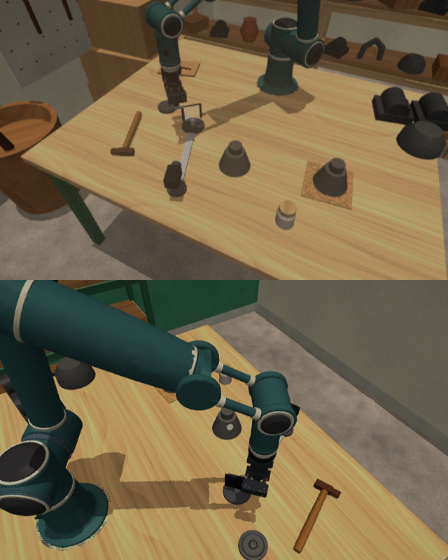

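The upper bowl sits on the pad at (331,178) and the lower bowl is unmoved at (235,158). The bystanders are in place and the gripper holds the peg. Handing in.

```bash
python3 -c "from plant import arm; print(arm.finish_job())"
```

```text
the job is handed in; nothing more can be done
None
```

I moved the upper bowl onto the cork pad, mouth down. I then swung the mirror by its peg and handed the job in at about 15.3 s, with the gripper still holding the peg.

**Bowls:** In the last scene-camera check the upper bowl was at (550, 383), with the pad centre at about (551, 382). Its top was at 117 mm, as expected on the 6 mm pad. The lower bowl was at (618, 32), unmoved to within 1 mm.

**Mirror:** The normal, worked out from the peg position and the fitted mirror axis, was 42.0° against a wanted 41.95°. Nothing directly confirmed what the small camera sees; this rests on fitted geometry.

**Checks that disagreed or failed:**
- Before a last 0.5° nudge, the depth and edge fits put the mirror angle anywhere from 40.2 to 43°. I went with the wrist-edge and peg-motion values of 41.3–41.6°.
- The networks' raw label points differed by up to about 20 mm, so I used the label's centre in the side picture projected onto the bowl's cone.
- The arm blocked the side camera's last view of the upper bowl, so that fit (552, 370) is not valid. The scene camera and the picture confirm the placement.

The mallet, tile end and jar looked untouched in the last pictures.

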